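# Clamp sample tubs on the bench shaker

## Task

Load the bench shaker: stand every blue-lidded white tub upright in the channel on its platform, between the rear fence and the clamp bar. Then swing the ratchet lever back and forth until the clamp bar squeezes the tubs and the screw has come up to its stop, and after that push the end gate shut until it snaps into its catch. Leave the other things on the bench standing where they are.

Things in the scene. Friction and masses are not known exactly. Their poses are not given: they have to be found in the camera images.
- shaker: bench shaker, fixed to the worktop; origin under it on the worktop, z up, x to its rear (roughly away from the robot), y to its left. Its platform (top 30 mm up) carries an open-topped channel along y: fence at the rear, clamp bar in front, wall at the right end (inner face y = -93 mm), gate at the left end (inner face y = +122 mm). The ratchet stands in front of the channel
- channel (a point): point on the platform's top, mid width of the fully open channel (shaker x = +38 mm, y = 0, 30 mm above the worktop); axes as the shaker's. The dark fence's face lies 35 mm to the rear (+x); fence (14 mm thick) and end wall are 52 mm above the worktop. Up to three tubs stand in one row along y, some 60 mm apart, anywhere between end wall and gate
- pad_face (a point): middle of the rubber pad's rear face, on the sprung front of the clamp bar; fully open it lies 37 mm in front of the channel point and it moves 6 mm towards the fence for each radian of clamp_screw. Bar and pad are 25 mm wide in x, 201 mm long, top 52 mm above the worktop
- clamp_screw (a joint): turn of the clamping screw (rad), larger = tighter: 0 to 0.6 at the start, stop at 4.4. The pad meets tubs that stand against the fence at about 3.5 and its springs are then squeezed; from 3.9 on the tubs count as clamped. The screw is turned by the lever and stays where it is
- ratchet_lever (a joint): ratchet lever (rad), 0 to 0.8 between hard stops, growing clockwise seen from above. Swung clockwise (towards 0.8) it drives the screw; swung back it clicks freely over the teeth. A tooth is 0.224 rad: a full swing both ways gives about 0.6 to 0.7 rad of screw. It takes about 3 N at the knob and stays where it is left. At the screw's stop the lever stops too
- lever_knob (a point): centre of the upright red knob at the end of the lever: 16 mm in diameter, 38 mm tall (74 to 112 mm above the worktop); it turns with the lever, 85 mm from its axis
- lever_axis (a point): point on the lever's upright axis at the height of the knob's centre (93 mm above the worktop). At lever angle 0 the lever points from here along the shaker's -y turned 0.5 rad towards its +x; at 0.8 it points along -y turned 0.3 rad towards -x
- end_gate (a joint): angle of the pale clear end gate (rad): 0 shut across the channel's left end, growing as it swings out to the left (anticlockwise seen from above), up to 1.3. It stays where it is left; over the last 0.08 rad it rides over a sprung ball catch (about 5 N at gate_push) and snaps in
- gate_hinge (a point): point on the gate's upright hinge axis, 55 mm above the worktop, at the front end of the gate. Shut, the gate points from here along the shaker's +x; open by q it points that way turned by q towards +y. It is 129 mm long, 6 mm thick, 33 to 79 mm above the worktop; the catch post beyond its free end is 80 mm high
- gate_push (a point): point on the gate's outer (left) face, 70 mm from the hinge, 67 mm above the worktop, where it is pushed shut (a red tab 12 mm wide, 10 mm proud, sits 100 mm from the hinge)
- tub_1_mid (a point): one of up to three equal white tubs with a blue screw lid, 80 g: 48 mm tall, lid 54 mm in diameter (top 16 mm), body below it 51 mm; point at its centre, 24 mm above its underside, z up. May be absent. A grey pump case 270 mm tall stands behind where the tubs start, at world x > 0.64 m, y from 0 to 0.30 m
- tub_2_mid (a point): one of up to three equal white tubs with a blue screw lid, 80 g: 48 mm tall, lid 54 mm in diameter (top 16 mm), body below it 51 mm; point at its centre, 24 mm above its underside, z up. May be absent. A grey pump case 270 mm tall stands behind where the tubs start, at world x > 0.64 m, y from 0 to 0.30 m
- tub_3_mid (a point): one of up to three equal white tubs with a blue screw lid, 80 g: 48 mm tall, lid 54 mm in diameter (top 16 mm), body below it 51 mm; point at its centre, 24 mm above its underside, z up. May be absent. A grey pump case 270 mm tall stands behind where the tubs start, at world x > 0.64 m, y from 0 to 0.30 m
- timer_1: small pale timer, 62x68x20 mm, a loose bystander; origin under its centre
Not all that is in view belongs to the job. Leave any brown or red look-alike of the part that bears tub_2_mid alone. Leave any pink look-alike of the part that bears tub_1_mid alone.

How it is judged (in metres and radians):
On the way, in this order (a step that is already met when the one before it is completed fails the run):
1. every tub that is present stands upright in the channel (x of tub_1_mid in the frame of channel between -0.022 and 0.022 m and y of tub_1_mid in the frame of channel between -0.075 and 0.105 m and z of tub_1_mid in the frame of channel between 0.016 and 0.032 m and angle between each of tub_1_mid, tub_2_mid, tub_3_mid's own z axis and vertical below 0.15 rad and x of tub_2_mid in the frame of channel between -0.022 and 0.022 m and y of tub_2_mid in the frame of channel between -0.075 and 0.105 m and z of tub_2_mid in the frame of channel between 0.016 and 0.032 m and x of tub_3_mid in the frame of channel between -0.022 and 0.022 m and y of tub_3_mid in the frame of channel between -0.075 and 0.105 m and z of tub_3_mid in the frame of channel between 0.016 and 0.032 m), for 0.3 s.
2. the ratchet lever has tightened the clamp on them (all of step 1 and value of joint clamp_screw above 3.9 rad), for 0.2 s.
3. the end gate is shut in its catch (all of step 2 and value of joint end_gate below 0.025 rad), for 0.2 s.
At the end, for the whole second after the job is handed in: every tub present stands upright (within 0.15 rad) on the platform in the channel (centre within 22 mm of its middle line and, along it, from 75 mm right to 105 mm left of the channel point, 16 to 32 mm above the platform), at rest; clamp screw beyond 3.9 rad; end gate within 0.025 rad of shut (all of step 3 and linear speed of each of tub_1, tub_2, tub_3 below 0.02 m/s); the robot touches nothing.
It fails at once if the loose timer is knocked over or shoved more than 50 mm (distance of timer_1 from where it was at the start of the episode above 0.05 m or angle between timer_1's own z axis and vertical above 0.5 rad).
Of tub_1, tub_2, tub_3 only 2 to 3 are there at a start; the rules pass over those that are not, and their reading is None.
At some moment in a run one of tub_1, tub_2, tub_3 may be knocked a few centimetres aside while the robot is not near it.
Once in a run the grip may slacken for a moment while it holds something.
It also fails if it takes over 210 s, if anything falls off the work surface, if the arm or the gripper's body presses on something with over 40 N, if the wrist force passes 120 N, or if a joint passes its speed limit or range.

## Robot

A 6-joint arm with a two-finger parallel gripper is mounted at the origin on a cart in front of the work surface, level with it; the furniture and walls round the work are solid. World frame = base frame: x ahead of the robot, y to its left, z up, the work surface at z = 0. Lengths are in mm, angles in rad, forces in N, time in s.
With the tool pointing down it reaches from about 275 to 750 mm from the base axis. Payload 10.2 kg.
Tool frame: the origin (TCP) lies on the centre line of the jaws, within the pads' length; the fingertips stand 17 mm ahead of it and the grasp point (between the pads) lies 2 mm behind it (ctrl.tip_extent is the distance from the TCP to the fingertips, in mm); z points along the fingers, y is the line along which they close (so a half turn about z gives the same grasp; the last joint's range is limited). The gripper opens to 85 mm and grips with 20 to 120 N. Pads are 22 mm wide; open, the fingers measure 114 mm over their backs; the gripper's body (76 mm by 85 mm) begins 54 mm behind the grasp point. The pads swing forward as they close: fully open they stand 13 mm farther back than shut.
Start: joints at [1.081, 0.313, 1.498, -0, 1.331, -0.223], TCP at [138.427, 506.428, 248.294] pointing down, gripper open.
Joint ranges: [-2.94, 2.94], [-0.97, 2.17], [0.19, 2.56], [-1.23, 4.37], [0.02, 3.11], [-2.88, 2.88]. Speed limits (rad/s): [2.39, 2.39, 3.01, 3.14, 3.14, 3.14].

## Interface

Orientations are given as a unit quaternion [w, x, y, z].
In Python, from rig import sensors, capture, ctrl, cut_out, place_of gives the robot as it stands.
- The arm moves only by the shell command python3 -m jog 'ROWS' [FORCE]. ROWS is JSON, a list of rows, each a list of 3 entries, a list of its own where there are three numbers: the shift along the world's x, y, z in mm, then the turn, a rotation vector about the world's x, y, z in degrees, then the closure, from 0 (fully open) to 1 (shut). A call has exactly 8 rows; each row is the pose to reach, as a shift and turn from the pose commanded when the call began; what a row does not reach only later rows make up. A row lasts 1/12 s, in which the tool goes at most 41.7 mm and 7.16 degrees, less where a joint would pass 70% of its speed; a pose out of reach is approached as far as the arm can. A call with a gripper value outside its range is refused whole. The fingers move at their own pace and stop on an object; FORCE is the grip in N (left out, the last holds). Time passes only in rows, so rows that repeat a pose let the fingers close, or fill a call up. It gives the time, the measured TCP pose, the force and the opening at its end, in the units of the state.
- sensors.sense(): the state, without advancing time (a new reading comes with each control period).
- capture(name): name is "side" or "top" or "wrist"; returns a dict with "color" (480x640x3 uint8, blue, green, red), "z_map" (480x640 float32, mm along the optical axis (not along the pixel's ray), 0 where there is no reading), "camera_matrix" (3x3 intrinsics, pixels), "R" (3x3) and "t" (3): a world point X has camera coordinates R X + t. Camera axes: x right, y down, z forward; pixel columns grow to the right and rows downward; lengths in mm; the calibration is good to about 2 mm. A picture is of the moment at which its call begins.
- ctrl.finish_job(): hands the job in, once; it reports no verdict.
Trained networks look in a picture, given as the dict that the camera call returned (one of the last four; its "shot" number tells which), for a name from the list of things; names that differ only in an ending like _2 or _b are one class to them, and where a whole thing is asked for, a point or a joint stands for the part that bears it (a point fixed in the world has none). Each returns a list of dicts, best first, with "p" (0 to 1); they miss things now and then, are a little off and sometimes report something else, mostly with a low value. They report only what shows in the picture. A call takes as long as a camera call. They do not tell look-alikes from the thing itself.
- cut_out(picture, query): "region" (480x640 bool, what is visible of it) and "box" ([left, top, right, bottom] in pixels, round what is visible of it).
- place_of(picture, query): "centre" ([row, column] in pixels: a listed point, or the origin of a listed thing).
The state is a dict: "time_s": time; "joints": joint angles; "dq": joint speeds; "tau": joint torques, N m; "eef_pos": TCP position; "ee_rot": TCP orientation; "force": force on the tool from outside, world axes, zero at the start; "wrist_torque": the same for the moment, N m; "grip_width": opening from 0.0 (shut) to 1.0 (fully open).
Only numpy, scipy, OpenCV 4.12 (cv2) and the standard library are available. Lean on these libraries where they do the work, as an engineer would, in place of code of your own. Each camera call takes 0.05 s, during which the arm holds its last target. There are 200 camera calls.

## Working session

There is one attempt and no reset: what is moved stays moved. The work goes in short steps, Python scripts to look and compute and a shell command to move; the robot and the scene stay as the last step left them, time stands still between calls to the robot, and variables do not carry over. Pictures are saved under pics/ and viewed, on a budget of 14 in all, crops included, one or two more only if the job needs it, and the job is handed in when it is done.

```bash
ls; mkdir -p pics
cat > h.py <<'E'
import numpy as np, cv2
from rig import sensors, capture, ctrl, cut_out, place_of
def world(p,r,c,z=None):
    """pixel -> world; z given: intersect ray with height z, else depth"""
    K,R,t=np.array(p["camera_matrix"]),np.array(p["R"]),np.array(p["t"]).ravel()
    d=np.linalg.inv(K)@[c,r,1.]
    if z is None:
        m=p["z_map"][max(0,int(r)-2):int(r)+3,max(0,int(c)-2):int(c)+3]; m=m[m>0]
        s=np.median(m) if len(m) else np.nan
    else:
        o=-R.T@t; s=(z-o[2])/(R.T@d)[2]
    return R.T@(d*s-t)
def pix(p,X):
    c=np.array(p["R"])@np.array(X,float)+np.array(p["t"]).ravel(); u=np.array(p["camera_matrix"])@c
    return u[:2]/u[2]
E
python3 - <<'E'
from h import *
for n in("top","side"):
    p=capture(n); cv2.imwrite(f"pics/{n}0.png",p["color"])
    print(n,"cam",(-np.array(p["R"]).T@np.array(p["t"]).ravel()).round())
    for q,z in(("tub_1_mid",24),("channel",30),("pad_face",None),("lever_knob",93),("lever_axis",93),("gate_hinge",55),("gate_push",67),("timer_1",0),("shaker",0)):
        for o in place_of(p,q)[:5]:
            r,c=o["centre"]; print(q,round(o["p"],2),int(r),int(c),world(p,r,c,z).round(),world(p,r,c).round())
print(sensors.sense())
E
```

```text
pics
top cam [ 363.  285. 1177.]
tub_1_mid 0.96 179 383 [594. 195.  24.] [589. 197.  48.]
tub_1_mid 0.61 147 276 [652. 403.  24.] [646. 400.  47.]
channel 0.74 219 301 [511. 351.  30.] [511. 351.  30.]
pad_face 0.96 237 293 [476. 364.  32.] [476. 364.  32.]
pad_face 0.5 276 287 [400. 370.  82.] [400. 370.  82.]
lever_knob 0.93 268 339 [415. 275.  93.] [414. 275. 111.]
lever_axis 0.96 274 289 [403. 366.  93.] [403. 366.  81.]
gate_hinge 0.8 249 227 [449. 485.  55.] [447. 482.  75.]
gate_push 0.88 217 200 [506. 535.  67.] [515. 550.   1.]
timer_1 0.64 343 347 [276. 256.  -0.] [277. 257.  18.]
shaker 0.73 241 294 [470. 364.   0.] [466. 361.  47.]
shaker 0.46 274 288 [407. 374.  -0.] [404. 368.  82.]
side cam [667. 690. 815.]
tub_1_mid 0.97 342 231 [660. 395.  24.] [660. 403.  46.]
tub_1_mid 0.73 236 222 [597. 201.  24.] [599. 214.  45.]
channel 0.74 287 304 [511. 364.  30.] [510. 363.  27.]
pad_face 0.91 275 320 [475. 357.  31.] [475. 357.  31.]
pad_face 0.25 235 225 [594. 214.  46.] [594. 214.  46.]
lever_knob 0.95 211 330 [418. 281.  93.] [422. 288. 106.]
lever_axis 0.9 244 359 [405. 
[... 223 characters left out ...]
 363.  -0.] [486. 375.  28.]
{'time_s': 1.0, 'joints': array([ 1.08059670e+00,  3.12923118e-01,  1.49768883e+00, -2.01693540e-05,
        1.33099338e+00, -2.23415758e-01]), 'dq': array([ 0.00154414,  0.00044538, -0.00079426,  0.00156322,  0.00183169,
       -0.00170221]), 'tau': array([ 2.03897936e-03, -4.12174523e+01, -2.59889549e+01, -6.65782250e-05,
        4.92454765e-04,  9.54438917e-06]), 'eef_pos': array([138.43590888, 506.43129011, 248.28654946]), 'ee_rot': array([ 6.96466522e-06,  1.32994331e-01,  9.91116798e-01, -9.36221655e-06]), 'force': array([ 0.51886822, -0.11755547,  0.56142536]), 'wrist_torque': array([ 0.004707  , -0.03307497,  0.03370878]), 'grip_width': 1.001201076885854}
```

Run:
```python
import cv2
a=cv2.imread("pics/top0.png")[100:400,130:450]; cv2.imwrite("pics/top0c.png",cv2.resize(a,(640,600)))
```

```text
(no output)
```

View pics/top0c.png

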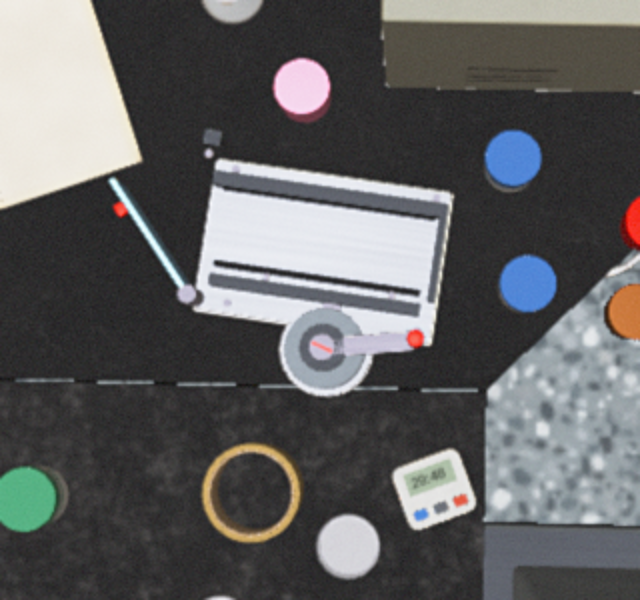

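View pics/side0.png

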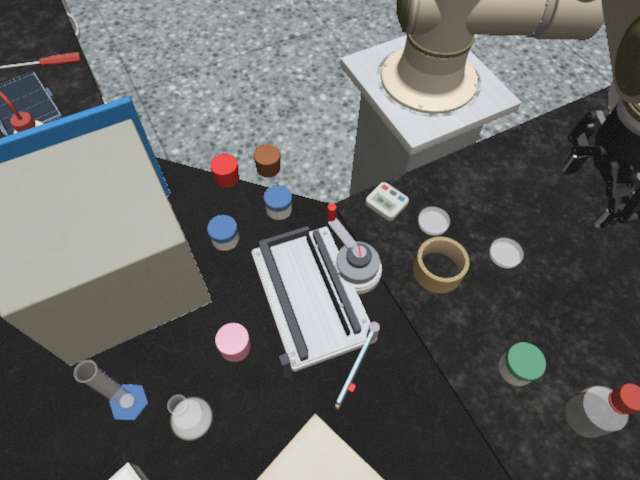

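The top crop and side picture show two blue-lidded tubs. In the full top image they are at about row 179, col 386 and row 241, col 393, the second one near the worktop's right edge. The pink, red and brown tubs are look-alikes. The gate stands open at the left, and the lever knob is at row 269, col 338. Next I'll get the shaker pose and the exact tub positions.

Run:
```python
from h import *
from scipy.ndimage import label
p=capture("top"); im=p["color"]
for n in("top","side"):
    q=p if n=="top" else capture("side")
    hsv=cv2.cvtColor(q["color"],cv2.COLOR_BGR2HSV)
    m=((hsv[...,0]>95)&(hsv[...,0]<125)&(hsv[...,1]>120)&(hsv[...,2]>80))
    L,k=label(m)
    for i in range(1,k+1):
        r,c=np.nonzero(L==i)
        if len(r)>60: print(n,"blue",len(r),int(r.mean()),int(c.mean()),world(q,r.mean(),c.mean(),48 if n=="top" else 44).round(1))
# ortho at z=52 with guess yaw
gray=cv2.cvtColor(im,cv2.COLOR_BGR2GRAY)
lo=cv2.inRange(cv2.cvtColor(im,cv2.COLOR_BGR2HSV),(0,0,190),(180,40,255)); lo[:175]=0;lo[265:]=0;lo[:,:225]=0;lo[:,360:]=0
pts=np.argwhere(lo>0); W=np.array([world(p,r,c,30)[:2] for r,c in pts]).astype(np.float32)
(cx,cy),(w,h_),a=cv2.minAreaRect(W); print("rect",cx,cy,w,h_,a)
yaw=a if abs(a)<45 else a-90
yaw=np.deg2rad(yaw); C=np.array([511,356.])
ex=np.array([np.cos(yaw),np.sin(yaw)]); ey=np.array([-ex[1],ex[0]]); print("yaw",np.rad2deg(yaw))
# rows: x from +90 to -170 ; cols: y from 170 to -150 , 2px/mm
N=2; src=[];dst=[]
for x,y in((90,170),(90,-150),(-170,170),(-170,-150)):
    X=C+ex*x+ey*y; src.append(pix(p,[*X,52])); dst.append([(170-y)*N,(90-x)*N])
H=cv2.getPerspectiveTransform(np.float32(src),np.float32(dst))
o=cv2.warpPerspective(im,H,(640,520),flags=cv2.INTER_CUBIC)
for k in range(0,640,40): cv2.putText(o,str(170-k//2),(k,10),0,.35,(0,255,255),1); cv2.line(o,(k,12),(k,18),(0,255,255),1)
for k in range(20,520,40): cv2.putText(o,str(90-k//2),(0,k+4),0,.35,(0,255,255),1); cv2.line(o,(28,k),(34,k),(0,255,255),1)
cv2.imwrite("pics/ortho.png",o)
```

```text
top blue 247 5 131 [920.2 691.3  48. ]
top blue 2066 73 481 [797.3  12.   48. ]
top blue 438 60 282 [816.8 393.6  48. ]
top blue 639 178 386 [590.2 191.3  48. ]
top blue 645 241 393 [471.3 175.3  48. ]
side blue 3550 130 74 [ 772.  -157.8   44. ]
side blue 106 388 134 [819.3 400.9  44. ]
side blue 234 410 133 [829.9 431.2  44. ]
rect 498.9320983886719 375.652099609375 244.39244079589844 155.5823211669922 81.13534545898438
yaw -8.864654541015625
```

View pics/ortho.png

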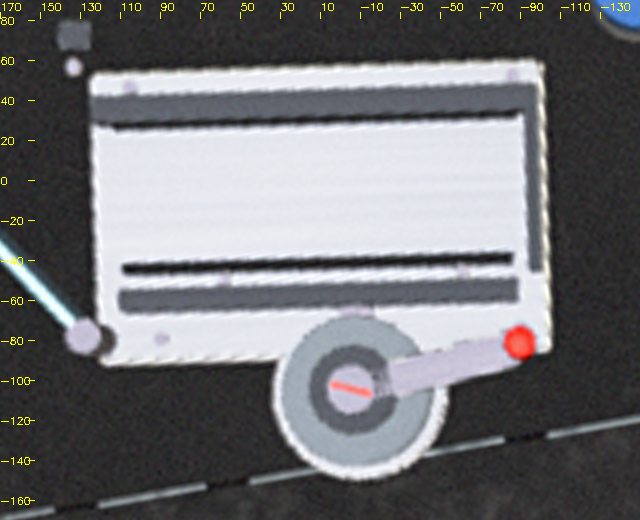

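The ortho view puts the shaker yaw at about -7.4° and the channel point at about (507, 357). The fence face at row 118 and the end wall at col 526 match the stated sizes. The tubs are A (590, 191) and B (471, 175). Moving to B first.

```bash
python3 -m jog '[[[165,-165,-20],[0,0,7.85],0],[[165,-165,-20],[0,0,7.85],0],[[165,-165,-20],[0,0,7.85],0],[[165,-165,-20],[0,0,7.85],0],[[165,-165,-20],[0,0,7.85],0],[[165,-165,-20],[0,0,7.85],0],[[165,-165,-20],[0,0,7.85],0],[[165,-165,-20],[0,0,7.85],0]]' 40
python3 -m jog '[[[168,-166,-100],[0,0,0],0.1],[[168,-166,-100],[0,0,0],0.1],[[168,-166,-100],[0,0,0],0.1],[[168,-166,-100],[0,0,0],0.1],[[168,-166,-100],[0,0,0],0.1],[[168,-166,-100],[0,0,0],0.1],[[168,-166,-100],[0,0,0],0.1],[[168,-166,-100],[0,0,0],0.1]]'
cat >> h.py <<'E'
def blobs(n,z=48):
    q=capture(n); hsv=cv2.cvtColor(q["color"],cv2.COLOR_BGR2HSV)
    m=((hsv[...,0]>95)&(hsv[...,0]<125)&(hsv[...,1]>120)&(hsv[...,2]>60)).astype(np.uint8)
    k,L,S,c=cv2.connectedComponentsWithStats(m)
    for i in range(1,k):
        if S[i,4]>60:
            r,cc=np.nonzero(L==i); X=world(q,(r.min()+r.max())/2,(cc.min()+cc.max())/2,z)
            if X[0]<720: print(n,S[i],X.round(1))
    return q
C=np.array([507.3,356.6]); yaw=np.deg2rad(-7.45)
ex=np.array([np.cos(yaw),np.sin(yaw)]); ey=np.array([-ex[1],ex[0]])
def ch(x,y): return C+ex*x+ey*y
def inch(X): d=np.array(X[:2])-C; return d@ex,d@ey
E
python3 - <<'E'
from h import *
blobs("top"); q=blobs("wrist"); cv2.imwrite("pics/w1.png",q["color"]); s=sensors.sense(); print(s["eef_pos"],s["ee_rot"],s["time_s"])
E
```

```text
time_s: 1.77
eef_pos: [304.2, 340.7, 228.3]
ee_rot: [-0.0, 0.066, 0.998, 0.0]
force: [-1.1, 0.5, 0.4]
grip_width: 1.001
time_s: 2.43
eef_pos: [471.8, 175.0, 127.3]
ee_rot: [-0.001, 0.066, 0.998, -0.0]
force: [0.2, -0.2, 0.5]
grip_width: 0.898
top [372 165  29  26 592] [592.1 191.6  48. ]
wrist [ 275  214   91   90 6236] [470.  175.7  48. ]
wrist [ 327  379   79   57 2997] [576.6 192.4  48. ]
[470.80666537 176.68487869 128.57963075] [-9.40920737e-05  6.43158567e-02  9.97929575e-01  1.55624671e-04] 2.5333
```

View pics/w1.png

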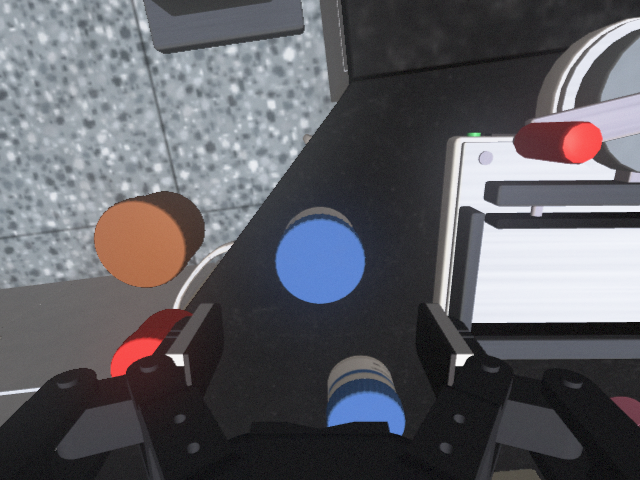

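The wrist picture shows tub B's lid centred at about (320, 260), lying between the jaws, with the brown and red look-alikes clear of the fingers. Descend and grip.

```bash
python3 -m jog '[[[0,-1,-30],[0,0,0],0.1],[[0,-1,-60],[0,0,0],0.1],[[0,-1,-80],[0,0,0],0.1],[[0,-1,-89],[0,0,0],0.1],[[0,-1,-89],[0,0,0],0.5],[[0,-1,-89],[0,0,0],0.6],[[0,-1,-89],[0,0,0],0.6],[[0,-1,-89],[0,0,0],0.6]]' 40
python3 -m jog '[[[0,0,0],[0,0,0],0.7],[[0,0,0],[0,0,0],0.7],[[0,0,0],[0,0,0],0.7],[[0,0,20],[0,0,0],0.7],[[0,0,50],[0,0,0],0.7],[[0,0,90],[0,0,0],0.7],[[0,0,120],[0,0,0],0.7],[[0,0,120],[0,0,0],0.7]]' 40
python3 -c "
from h import *
print(ch(0,-35),ch(0,60))"
```

```text
time_s: 3.2
eef_pos: [472.3, 175.0, 41.0]
ee_rot: [0.002, 0.065, 0.998, 0.0]
force: [-0.2, 0.7, 4.4]
grip_width: 0.591
time_s: 3.87
eef_pos: [473.9, 174.9, 165.8]
ee_rot: [0.006, 0.065, 0.998, 0.001]
force: [0.8, 0.1, 0.8]
grip_width: 0.587
[502.76186697 321.89545637] [515.07965663 416.09350337]
```

```bash
python3 -m jog '[[[5,30,0],[0,0,0],0.7],[[12,70,0],[0,0,0],0.7],[[20,105,0],[0,0,0],0.7],[[31,146,0],[0,0,0],0.7],[[31,146,0],[0,0,0],0.7],[[31,146,-20],[0,0,0],0.7],[[31,146,-40],[0,0,0],0.7],[[31,146,-40],[0,0,0],0.7]]' 40
python3 - <<'E'
from h import *
q=blobs("wrist",122); cv2.imwrite("pics/w2.png",q["color"]); 
P=np.mean([sensors.sense()["eef_pos"]],0);print(P,inch(P),sensors.sense()["grip_width"]); blobs("top")
E
```

```text
time_s: 4.53
eef_pos: [500.5, 319.7, 115.5]
ee_rot: [-0.003, 0.065, 0.998, -0.001]
force: [-0.1, -0.1, -1.9]
grip_width: 0.591
wrist [  249   275   142   128 14362] [499.4 319.  122. ]
wrist [104 419  16  22 130] [528.7 233.6 122. ]
wrist [148 428  37  32 481] [538. 253. 122.]
[501.38629145 319.93707419 117.71965914] (np.float64(-1.1100377640520676), np.float64(-37.12020869797762)) 0.5898849313256862
top [372 165  29  28 642] [590.2 191.5  48. ]
```

View pics/w2.png

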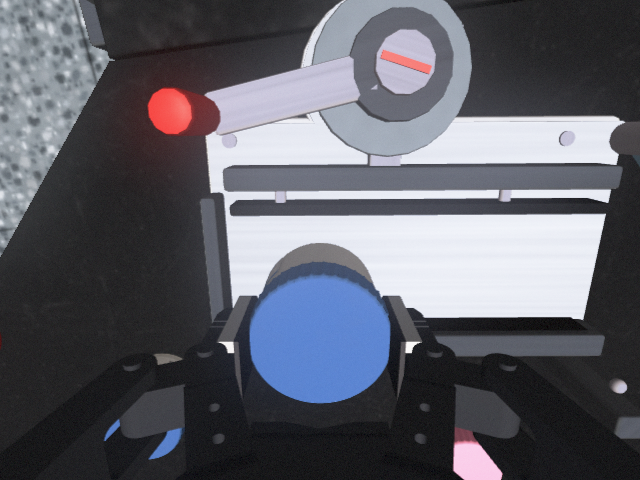

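Tub B is held straight, lid at about (320, 333), and the channel lies underneath. Lower and release with a small opening.

```bash
python3 -m jog '[[[1,4,-20],[0,0,0],0.7],[[1,4,-35],[0,0,0],0.7],[[1,4,-40],[0,0,0],0.7],[[1,4,-43],[0,0,0],0.7],[[1,4,-45],[0,0,0],0.7],[[1,4,-46],[0,0,0],0.7],[[1,4,-46],[0,0,0],0.7],[[1,4,-46],[0,0,0],0.7]]' 40
python3 -m jog '[[[0,0,0],[0,0,0],0.45],[[0,0,0],[0,0,0],0.28],[[0,0,0],[0,0,0],0.28],[[0,0,0],[0,0,0],0.28],[[0,0,15],[0,0,0],0.28],[[0,0,40],[0,0,0],0.28],[[0,0,80],[0,0,0],0.28],[[0,0,120],[0,0,0],0.28]]' 40
python3 - <<'E'
from h import *
q=blobs("wrist",78); s=sensors.sense(); print(s["eef_pos"]); blobs("top")
E
```

```text
time_s: 5.3
eef_pos: [503.7, 324.5, 74.0]
ee_rot: [0.0, 0.065, 0.998, 0.0]
force: [0.7, 0.2, -0.6]
grip_width: 0.592
time_s: 5.97
eef_pos: [502.9, 324.2, 194.2]
ee_rot: [-0.001, 0.065, 0.998, -0.0]
force: [0.5, 0.1, 0.3]
grip_width: 0.718
wrist [ 283  207   76   73 4334] [503.2 323.9  78. ]
wrist [ 145  317   51   50 1402] [563.6 205.1  78. ]
[505.66802996 325.45767751 203.59966853]
top [372 165  29  28 639] [590.2 191.5  48. ]
top [301 218  28  18 288] [495.8 324.4  48. ]
```

```bash
python3 -m jog '[[[20,-30,0],[0,-6,0],0.1],[[40,-65,-10],[0,-12,0],0.1],[[65,-105,-30],[0,-12,0],0.1],[[86,-134,-70],[0,-12,0],0.1],[[86,-134,-70],[0,-12,0],0.1],[[86,-134,-70],[0,-12,0],0.1],[[86,-134,-70],[0,-12,0],0.1],[[86,-134,-70],[0,-12,0],0.1]]' 40
python3 - <<'E'
from h import *
q=blobs("wrist",48); 
for i in range(3): print(sensors.sense()["eef_pos"]); blobs("top")
E
```

```text
time_s: 6.73
eef_pos: [589.4, 191.3, 124.2]
ee_rot: [0.105, 0.064, 0.992, 0.007]
force: [0.2, 0.0, 0.5]
grip_width: 0.901
wrist [ 574    0   66  102 5990] [514.5 330.4  48. ]
wrist [ 270  188   95   91 6793] [586.9 191.4  48. ]
wrist [  96  320   59   60 1660] [653.9  57.   48. ]
[589.42611549 191.58262373 124.54153364]
top [301 207  28  29 619] [506.3 324.7  48. ]
[589.38756988 191.64781661 124.57490132]
top [301 207  28  29 617] [506.3 324.7  48. ]
[589.37807082 191.56568702 124.49766566]
top [301 207  28  29 619] [506.3 324.7  48. ]
```

Run:
```python
from h import *
q=capture("wrist"); cv2.imwrite("pics/w3.png",q["color"]); print(world(q,350,125), world(q,233,317))
```

```text
[650.73515636  60.22068359  52.25043772] [587.41775369 191.51115046  47.01463213]
```

View pics/w3.png

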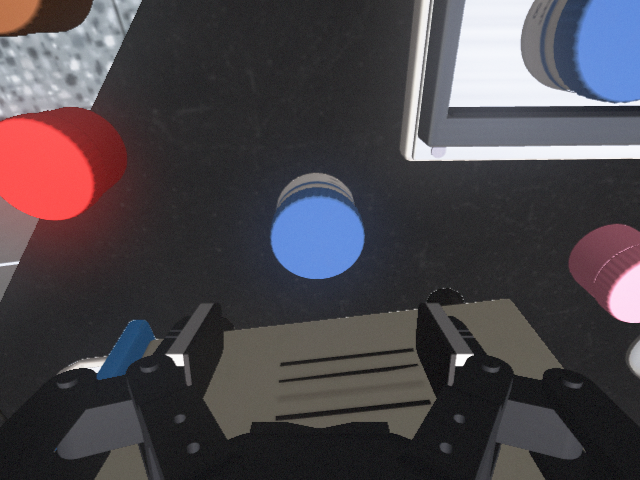

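The wrist picture shows tub A's lid at about (317, 236) between the jaws. The blue thing at (125, 350) is a panel beside the case, not a tub. So there are two tubs; descend and grip A.

```bash
python3 -m jog '[[[-2,0,-30],[0,0,0],0.1],[[-2,0,-60],[0,0,0],0.1],[[-2,0,-75],[0,0,0],0.1],[[-2,0,-84],[0,0,0],0.1],[[-2,0,-84],[0,0,0],0.5],[[-2,0,-84],[0,0,0],0.7],[[-2,0,-84],[0,0,0],0.7],[[-2,0,-84],[0,0,0],0.7]]' 40
python3 -m jog '[[[0,0,0],[0,0,0],0.7],[[0,0,0],[0,0,0],0.7],[[0,0,0],[0,0,0],0.7],[[-5,0,20],[0,0,0],0.7],[[-10,0,50],[0,0,0],0.7],[[-15,10,90],[0,0,0],0.7],[[-20,20,120],[0,0,0],0.7],[[-20,20,120],[0,0,0],0.7]]' 40
python3 - <<'E'
from h import *
print(sensors.sense()["eef_pos"],ch(0,60)); blobs("top");blobs("wrist",168)
E
```

```text
time_s: 7.65
eef_pos: [588.1, 190.6, 40.8]
ee_rot: [0.106, 0.064, 0.992, 0.007]
force: [0.1, 1.1, 2.3]
grip_width: 0.595
time_s: 8.32
eef_pos: [569.1, 212.3, 166.3]
ee_rot: [0.11, 0.064, 0.992, 0.008]
force: [0.4, -0.3, -1.1]
grip_width: 0.597
[569.07661366 212.27417602 166.33293626] [515.07965663 416.09350337]
top [301 207  28  29 617] [506.3 324.7  48. ]
wrist [ 477   20  110  118 9749] [487.5 274.3 168. ]
wrist [271 258  83  20 162] [535.7 211.9 168. ]
wrist [  249   272   142   129 14332] [565.1 210.7 168. ]
wrist [  94  310   63   69 1348] [558.3 141.6 168. ]
```

```bash
python3 -m jog '[[[-8,30,0],[0,0,0],0.7],[[-18,70,0],[0,0,0],0.7],[[-28,110,0],[0,0,0],0.7],[[-38,150,0],[0,0,0],0.7],[[-48,185,0],[0,0,0],0.7],[[-53,204,-15],[0,0,0],0.7],[[-53,204,-40],[0,0,0],0.7],[[-53,204,-40],[0,0,0],0.7]]' 40
python3 - <<'E'
from h import *
q=blobs("wrist",128); cv2.imwrite("pics/w4.png",q["color"]); P=sensors.sense()["eef_pos"];print(P,inch(P))
E
```

```text
time_s: 9.08
eef_pos: [511.5, 413.7, 112.4]
ee_rot: [0.1, 0.063, 0.993, 0.004]
force: [-0.5, -0.0, -2.4]
grip_width: 0.595
wrist [  66  238  118   95 8530] [471.3 359.7 128. ]
wrist [  249   291   141   109 12112] [502.8 413.3 128. ]
[512.80205477 413.33598878 115.12957485] (np.float64(-1.900833289454276), np.float64(56.97044727403329))
```

View pics/w4.png

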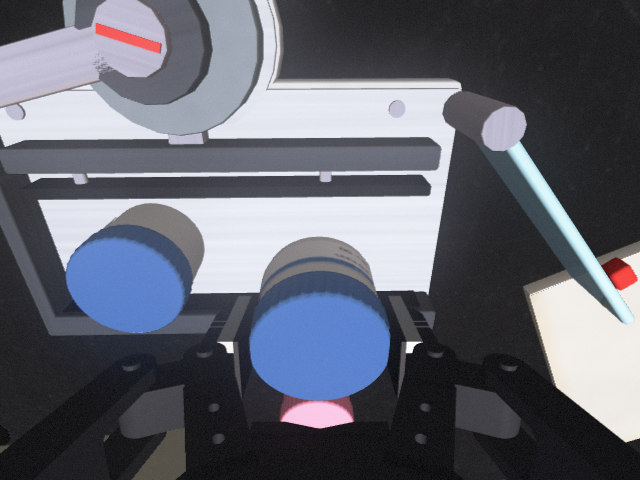

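Tub A's lid (320, 345) looks more foreshortened than just after the lift, so it may have pitched in the grip. Checking lid normals from depth.

```bash
cat >> h.py <<'E'
def lids(n):
    q=capture(n); hsv=cv2.cvtColor(q["color"],cv2.COLOR_BGR2HSV)
    m=((hsv[...,0]>95)&(hsv[...,0]<125)&(hsv[...,1]>120)&(hsv[...,2]>120)).astype(np.uint8)
    k,L,S,c=cv2.connectedComponentsWithStats(cv2.erode(m,np.ones((9,9)) if n=="wrist" else np.ones((3,3))))
    K,R,t=np.array(q["camera_matrix"]),np.array(q["R"]),np.array(q["t"]).ravel()
    for i in range(1,k):
        if S[i,4]<150: continue
        r,cc=np.nonzero((L==i)&(q["z_map"]>0)); d=q["z_map"][r,cc]
        X=(np.linalg.inv(K)@np.array([cc*d,r*d,d])-t[:,None]).T@R
        for _ in range(4):
            c0=np.median(X,0); A=np.c_[X[:,:2]-c0[:2],np.ones(len(X))]
            f=np.linalg.lstsq(A,X[:,2],rcond=None)[0]; e=abs(A@f-X[:,2]); X=X[e<=max(np.percentile(e,80),1)]
        print(n,S[i],"mean",X.mean(0).round(1),"slope x,y deg",np.rad2deg(np.arctan(f[:2])).round(1),"rms",e.std().round(2))
E
python3 -c "
from h import *
lids('wrist');lids('top');lids('side')"
```

```text
wrist [  73  237  108   86 6794] mean [502.8 324.8  77.1] slope x,y deg [0.1 0.1] rms 0.26
wrist [  254   297   132    99 10104] mean [513.9 412.2 121.5] slope x,y deg [-0.4  0. ] rms 0.24
top [124   0  17  13 179] mean [876.6 658.5 139.5] slope x,y deg [-4.2 -1.2] rms 0.32
top [484   0   8 114 730] mean [738.1  56.9 269.8] slope x,y deg [-0.1 -2.6] rms 0.35
top [269  46  28  25 265] mean [832.1 398.6   5.7] slope x,y deg [-1.1 -0.8] rms 0.45
top [302 209  26  26 506] mean [502.7 324.   78.2] slope x,y deg [-0.1 -1.3] rms 0.38
side [  0  98 130  47 668] mean [752.1  60.7 267.8] slope x,y deg [-0.  -2.1] rms 0.27
```

Both lids are level (slopes below 0.5°): A's top at z = 121.5, B's at 77, standing correctly. Lower A by 43 mm and release.

```bash
python3 -m jog '[[[0,0,-18],[0,0,0],0.7],[[0,0,-32],[0,0,0],0.7],[[0,0,-38],[0,0,0],0.7],[[0,0,-41],[0,0,0],0.7],[[0,0,-43],[0,0,0],0.7],[[0,0,-43],[0,0,0],0.7],[[0,0,-43],[0,0,0],0.4],[[0,0,-43],[0,0,0],0.3]]' 40
python3 -m jog '[[[0,0,0],[0,0,0],0.28],[[0,0,0],[0,0,0],0.28],[[0,0,0],[0,0,0],0.28],[[0,0,15],[0,0,0],0.28],[[-3,0,40],[0,0,0],0.28],[[-10,0,80],[0,0,0],0.28],[[-20,-10,120],[0,0,0],0.28],[[-20,-10,120],[0,0,0],0.28]]' 40
python3 - <<'E'
from h import *
lids("wrist")
for n in("top","side"):
    p=capture(n)
    for q,z in(("lever_knob",93),("lever_axis",93),("gate_hinge",55),("gate_push",67)):
        for o in place_of(p,q)[:1]:
            r,c=o["centre"]; X=world(p,r,c,z); print(n,q,round(o["p"],2),X.round(1),np.round(inch(X),1))
    # red knob: blob at z=112 (top) 
    if n=="top":
        hsv=cv2.cvtColor(p["color"],cv2.COLOR_BGR2HSV); m=((hsv[...,1]>150)&(hsv[...,2]>120)&((hsv[...,0]<8)|(hsv[...,0]>172))).astype(np.uint8)
        k,L,S,c=cv2.connectedComponentsWithStats(m)
        for i in range(1,k):
            X=world(p,c[i][1],c[i][0],112)
            if S[i,4]>15: print("red",S[i],X.round(1),np.round(inch(X),1))
print(sensors.sense()["eef_pos"],sensors.sense()["time_s"])
E
```

```text
time_s: 9.95
eef_pos: [514.8, 414.6, 77.2]
ee_rot: [0.105, 0.065, 0.992, 0.007]
force: [0.7, -1.0, 0.9]
grip_width: 0.698
time_s: 10.62
eef_pos: [495.6, 405.3, 205.0]
ee_rot: [0.11, 0.064, 0.992, 0.01]
force: [0.4, -0.1, 1.6]
grip_width: 0.722
wrist [ 166  196   68   58 2904] mean [503.4 324.5  77.1] slope x,y deg [-0.  -0.1] rms 0.27
wrist [ 299  200   64   57 2719] mean [518.4 414.   77.2] slope x,y deg [-0.1 -0.2] rms 0.27
top lever_knob 0.5 [414.  277.2  93. ] [-82.2 -90.8]
top lever_axis 0.59 [404.2 364.7  93. ] [-103.2   -5.3]
top gate_push 0.53 [498.3 536.4  67. ] [-32.2 177.1]
red [556  10  50  31 404] [ 863.9 -136.2  112. ] [ 417.5 -442.4]
red [442 196  29  29 648] [523.2  71.4 112. ] [  52.7 -280.7]
red [187 201   7   8  38] [523.  546.2 112. ] [ -9. 190.]
red [334 265   8   9  52] [413.8 280.2 112. ] [-82.8 -87.9]
red [358 348   5   4  17] [274.1 237.2 112. ] [-215.8 -148.7]
red [ 50 371  21  21 355] [206.5 761.  112. ] [-350.7  362. ]
red [ 70 370   7  14  21] [216.1 735.5 112. ] [-337.8  337.9]
side lever_axis 0.98 [407.  362.9  93. ] [-100.3   -6.8]
side gate_hinge 0.69 [450.7 491.8  55. ] [-73.7 126.7]
side gate_push 0.78 [509.6 535.5  67. ] [-20.9 177.7]
[494.41341249 404.40809481 195.70023282] 11.1667
```

Both tubs stand upright in the channel. The knob is at about (414, 280), its axis near (405, 364). Untilt, turn the jaws along x and straddle the knob.

```bash
python3 -m jog '[[[-10,-10,20],[0,6,0],0.2],[[-20,-30,20],[0,12,0],0.2],[[-30,-50,20],[0,12,0],0.2],[[-50,-80,20],[0,12,0],0.2],[[-70,-110,20],[0,12,0],0.2],[[-80,-124,20],[0,12,0],0.2],[[-80,-124,20],[0,12,0],0.2],[[-80,-124,20],[0,12,0],0.2]]' 40
python3 -m jog '[[[0,0,0],[0,0,-7],0.4],[[0,0,0],[0,0,-14],0.4],[[0,0,0],[0,0,-21],0.4],[[0,0,0],[0,0,-28],0.4],[[0,0,0],[0,0,-35],0.4],[[0,0,0],[0,0,-42],0.4],[[0,0,0],[0,0,-49],0.4],[[0,0,0],[0,0,-55],0.4]]' 40
python3 -m jog '[[[0,0,0],[0,0,-7],0.5],[[0,0,0],[0,0,-14],0.5],[[0,0,0],[0,0,-21],0.5],[[0,0,0],[0,0,-27.5],0.5],[[0,0,-40],[0,0,-27.5],0.5],[[0,0,-60],[0,0,-27.5],0.5],[[0,0,-60],[0,0,-27.5],0.5],[[0,0,-60],[0,0,-27.5],0.5]]' 40
python3 - <<'E'
from h import *
p=capture("wrist"); cv2.imwrite("pics/w5.png",p["color"]); s=sensors.sense(); print(s["eef_pos"],s["ee_rot"],s["grip_width"])
hsv=cv2.cvtColor(p["color"],cv2.COLOR_BGR2HSV); m=((hsv[...,1]>150)&(hsv[...,2]>200)&((hsv[...,0]<8)|(hsv[...,0]>172))).astype(np.uint8)
k,L,S,c=cv2.connectedComponentsWithStats(m)
for i in range(1,k):
    if S[i,4]>200: print(S[i],world(p,c[i][1],c[i][0],112).round(1))
E
```

```text
time_s: 11.83
eef_pos: [414.5, 280.2, 216.7]
ee_rot: [0.0, 0.065, 0.998, 0.0]
force: [-0.2, 0.0, 0.5]
grip_width: 0.796
time_s: 12.5
eef_pos: [415.0, 281.2, 216.1]
ee_rot: [0.0, 0.521, 0.854, 0.0]
force: [-0.7, 0.3, 0.5]
grip_width: 0.601
time_s: 13.17
eef_pos: [414.7, 280.9, 156.1]
ee_rot: [-0.0, 0.707, 0.708, -0.001]
force: [0.5, 0.2, 1.5]
grip_width: 0.504
[415.23879263 281.0407168  157.21517654] [2.36907532e-04 7.06554429e-01 7.07658429e-01 5.74019910e-04] 0.5009824096225469
[306 273  29  26 506] [416.3 279.9 112. ]
```

View pics/w5.png

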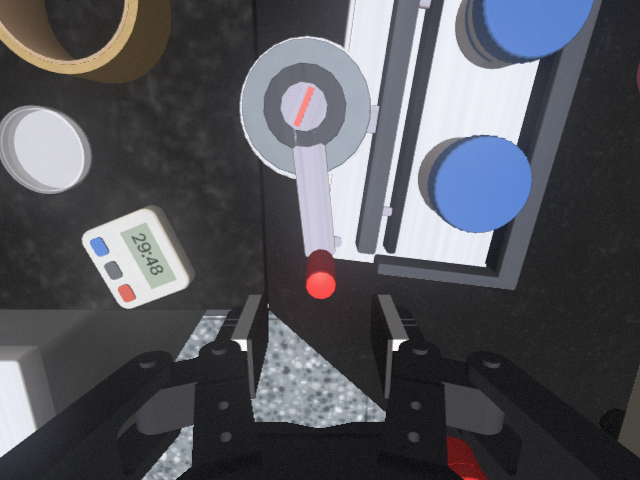

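The knob sits centred between the jaws at about (320, 280), with nothing under the fingers. Lower over it, close to a loose straddle, and feel for the lever's back stop.

```bash
python3 -m jog '[[[1,0,-25],[0,0,0],0.5],[[1,0,-45],[0,0,0],0.5],[[1,0,-52],[0,0,0],0.5],[[1,0,-52],[0,0,0],0.75],[[1,0,-52],[0,0,0],0.75],[[1,0,-52],[0,0,0],0.75],[[1,0,-52],[0,0,0],0.75],[[1,0,-52],[0,0,0],0.75]]' 40
python3 -m jog '[[[5,1,0],[0,0,0],0.75],[[10,1,0],[0,0,0],0.75],[[14,2,0],[0,0,0],0.75],[[18,3,0],[0,0,0],0.75],[[20,4,0],[0,0,0],0.75],[[22,4,0],[0,0,0],0.75],[[22,4,0],[0,0,0],0.75],[[22,4,0],[0,0,0],0.75]]' 40
cat > k.py <<'E'
from h import *
A=ch(-102,-5.5)
def look():
    p=capture("top"); hsv=cv2.cvtColor(p["color"],cv2.COLOR_BGR2HSV)
    s=sensors.sense(); print("tcp",s["eef_pos"].round(1),"F",np.round(s["force"],1),"t",s["time_s"])
    # orange-red mark on the screw head / knob / pad via wrist
    for o in place_of(p,"lever_knob")[:1]:
        X=world(p,*o["centre"],93); d=X[:2]-A; print("knob",o["p"],X.round(1),"q",round(.5-np.arctan2(d@ex,-(d@ey)),2))
    for o in place_of(p,"pad_face")[:2]: print("pad",round(o["p"],2),np.round(inch(world(p,*o["centre"],45)),1))
    return p
if __name__=="__main__": look()
E
python3 k.py
```

```text
time_s: 13.88
eef_pos: [415.8, 280.6, 105.2]
ee_rot: [0.0, 0.707, 0.708, 0.001]
force: [-0.7, 0.5, 1.2]
grip_width: 0.252
time_s: 14.55
eef_pos: [437.5, 284.4, 104.2]
ee_rot: [0.0, 0.707, 0.708, -0.0]
force: [-0.0, 1.1, 0.2]
grip_width: 0.25
tcp [437.4 284.4 104.3] F [ 0.7  0.3 -0.6] t 14.6
knob 0.2 [441.5 484.1  93. ] q -2.48
pad 0.69 [-30.2  -0.1]
```

```bash
python3 -m jog '[[[3,1,0],[0,0,0],0.75],[[-12,-3,0],[0,0,0],0.75],[[-28,-5,0],[0,0,0],0.75],[[-44,-4,0],[0,0,0],0.75],[[-58,-1,0],[0,0,0],0.75],[[-64,1,0],[0,0,0],0.75],[[-66,2,0],[0,0,0],0.75],[[-66,2,0],[0,0,0],0.75]]' 40
python3 -c "
from h import *
p=capture('wrist'); cv2.imwrite('pics/w6.png',p['color']); print(sensors.sense()['eef_pos'],sensors.sense()['force'])"
python3 -m jog '[[[-3,1,0],[0,0,0],0.75],[[-3,1,0],[0,0,0],0.75],[[12,-3,0],[0,0,0],0.75],[[28,-5,0],[0,0,0],0.75],[[44,-4,0],[0,0,0],0.75],[[58,-2,0],[0,0,0],0.75],[[68,0,0],[0,0,0],0.75],[[68,0,0],[0,0,0],0.75]]' 40
python3 -c "
from h import *
print(sensors.sense()['eef_pos'],sensors.sense()['force'])"
```

```text
time_s: 15.37
eef_pos: [371.8, 286.7, 104.5]
ee_rot: [0.0, 0.707, 0.708, 0.0]
force: [1.7, -0.4, 0.9]
grip_width: 0.252
[371.94772304 286.65714116 104.45769287] [ 1.01662001 -1.10117761  0.02819641]
time_s: 16.08
eef_pos: [439.9, 286.3, 103.7]
ee_rot: [-0.001, 0.707, 0.707, -0.001]
force: [-0.8, -0.0, -1.0]
grip_width: 0.247
[439.88729754 286.32630206 103.66164923] [-0.75343715 -0.00793116 -1.02346655]
```

View pics/w6.png

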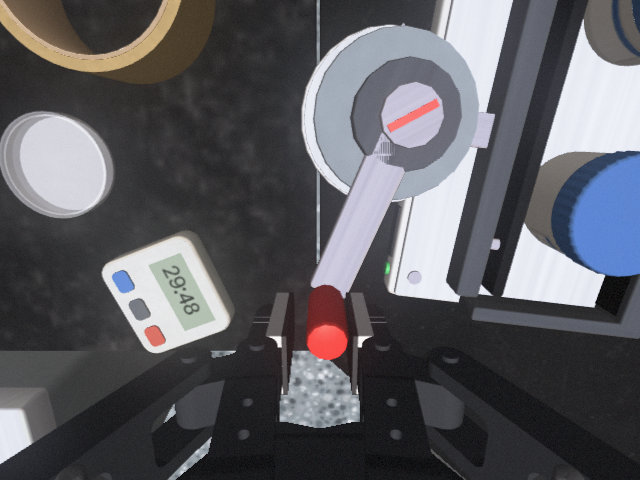

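The lever follows the jaws: knob at (325, 340), lever swung clockwise, tubs undisturbed. Three more full strokes are safely short of the screw stop.

```bash
cat > m.py <<'E'
from h import *
def mark():
    p=capture("wrist"); hsv=cv2.cvtColor(p["color"],cv2.COLOR_BGR2HSV)
    m=((hsv[...,1]>90)&(hsv[...,2]>150)&((hsv[...,0]<12)|(hsv[...,0]>170))).astype(np.uint8)
    k,L,S,c=cv2.connectedComponentsWithStats(m)
    for i in range(1,k):
        X=world(p,c[i][1],c[i][0],84)
        if S[i,4]>60 and np.hypot(*(X[:2]-[405,363]))<15:
            r,cc=np.nonzero(L==i); W=np.array([world(p,a,b,84)[:2] for a,b in zip(r,cc)]); W-=W.mean(0)
            v=np.linalg.svd(W,full_matrices=False)[2][0]; print("mark deg (mod 180)",round(np.rad2deg(np.arctan2(v[1],v[0]))%180,1),S[i,4])
    s=sensors.sense(); print("tcp",s["eef_pos"].round(1),"F",s["force"].round(1),"t",s["time_s"]); return p
if __name__=="__main__": mark()
E
python3 m.py
python3 -m jog '[[[-16,-4,0],[0,0,0],0.75],[[-34,-6,0],[0,0,0],0.75],[[-52,-4,0],[0,0,0],0.75],[[-65,0,0],[0,0,0],0.75],[[-71,2,0],[0,0,0],0.75],[[-71,2,0],[0,0,0],0.75],[[-71,2,0],[0,0,0],0.75],[[-71,2,0],[0,0,0],0.75]]' 40
python3 m.py
python3 -m jog '[[[14,-3,0],[0,0,0],0.75],[[30,-5,0],[0,0,0],0.75],[[46,-4,0],[0,0,0],0.75],[[60,-2,0],[0,0,0],0.75],[[70,-1,0],[0,0,0],0.75],[[72,-1,0],[0,0,0],0.75],[[72,-1,0],[0,0,0],0.75],[[72,-1,0],[0,0,0],0.75]]' 40
python3 m.py
python3 -m jog '[[[-16,-4,0],[0,0,0],0.75],[[-34,-6,0],[0,0,0],0.75],[[-52,-4,0],[0,0,0],0.75],[[-65,0,0],[0,0,0],0.75],[[-71,2,0],[0,0,0],0.75],[[-73,2,0],[0,0,0],0.75],[[-73,2,0],[0,0,0],0.75],[[-73,2,0],[0,0,0],0.75]]' 40
python3 m.py
```

```text
mark deg (mod 180) 26.2 468
tcp [439.3 286.3 103.7] F [ 0.3  0.3 -0.1] t 16.1333
time_s: 16.8
eef_pos: [368.8, 288.8, 104.7]
ee_rot: [0.0, 0.707, 0.708, 0.001]
force: [2.6, -0.1, 2.3]
grip_width: 0.25
mark deg (mod 180) 167.5 452
tcp [368.8 288.8 104.6] F [2.8 0.  1.7] t 16.85
time_s: 17.52
eef_pos: [439.7, 287.4, 104.0]
ee_rot: [-0.0, 0.707, 0.708, -0.0]
force: [0.7, -0.2, -0.1]
grip_width: 0.25
mark deg (mod 180) 167.7 453
tcp [439.8 287.5 104.2] F [ 0.6  0.7 -0. ] t 17.5667
time_s: 18.23
eef_pos: [368.6, 289.8, 104.7]
ee_rot: [0.001, 0.707, 0.708, 0.001]
force: [6.3, -2.2, -1.8]
grip_width: 0.253
mark deg (mod 180) 129.0 448
tcp [368.6 289.8 104.7] F [ 6.4 -1.5 -0.5] t 18.2833
```

Each stroke gives 38.6° (0.67 rad). Two more full strokes are safe, then smaller ones.

```bash
python3 -m jog '[[[14,-3,0],[0,0,0],0.75],[[30,-5,0],[0,0,0],0.75],[[46,-4,0],[0,0,0],0.75],[[60,-2,0],[0,0,0],0.75],[[70,-2,0],[0,0,0],0.75],[[72,-2,0],[0,0,0],0.75],[[72,-2,0],[0,0,0],0.75],[[72,-2,0],[0,0,0],0.75]]' 40
python3 -m jog '[[[-16,-4,0],[0,0,0],0.75],[[-34,-6,0],[0,0,0],0.75],[[-52,-4,0],[0,0,0],0.75],[[-65,0,0],[0,0,0],0.75],[[-71,1,0],[0,0,0],0.75],[[-71,1,0],[0,0,0],0.75],[[-71,1,0],[0,0,0],0.75],[[-71,1,0],[0,0,0],0.75]]' 40
python3 m.py
python3 -m jog '[[[14,-3,0],[0,0,0],0.75],[[30,-5,0],[0,0,0],0.75],[[46,-4,0],[0,0,0],0.75],[[60,-2,0],[0,0,0],0.75],[[70,-1,0],[0,0,0],0.75],[[71,-1,0],[0,0,0],0.75],[[71,-1,0],[0,0,0],0.75],[[71,-1,0],[0,0,0],0.75]]' 40
python3 -m jog '[[[-12,-3,0],[0,0,0],0.75],[[-24,-5,0],[0,0,0],0.75],[[-36,-5,0],[0,0,0],0.75],[[-48,-4,0],[0,0,0],0.75],[[-58,-2,0],[0,0,0],0.75],[[-65,0,0],[0,0,0],0.75],[[-71,1,0],[0,0,0],0.75],[[-71,1,0],[0,0,0],0.75]]' 40
python3 - <<'E'
from m import *
p=mark(); cv2.imwrite("pics/w7.png",p["color"]); lids("top");
E
```

```text
time_s: 18.95
eef_pos: [438.8, 287.6, 104.1]
ee_rot: [-0.0, 0.707, 0.708, -0.0]
force: [0.0, -0.3, -0.3]
grip_width: 0.246
time_s: 19.62
eef_pos: [368.8, 288.9, 104.7]
ee_rot: [0.0, 0.707, 0.708, 0.001]
force: [3.3, -0.3, 1.1]
grip_width: 0.25
mark deg (mod 180) 90.7 469
tcp [368.8 288.9 104.7] F [2.9 0.3 1.9] t 19.6667
time_s: 20.33
eef_pos: [438.6, 287.4, 104.0]
ee_rot: [-0.0, 0.707, 0.708, -0.001]
force: [-0.1, -0.0, 0.6]
grip_width: 0.252
time_s: 21.0
eef_pos: [368.7, 288.9, 104.7]
ee_rot: [0.001, 0.706, 0.708, 0.001]
force: [4.4, 0.8, -1.6]
grip_width: 0.249
mark deg (mod 180) 51.9 459
tcp [368.8 288.9 104.7] F [4.2 0.7 0.6] t 21.05
top [124   0  17  13 180] mean [875.7 657.8 139.6] slope x,y deg [-5.8 -1.6] rms 0.34
top [484   0   8 114 733] mean [736.1  56.8 269.9] slope x,y deg [ 0.1 -2.6] rms 0.35
top [269  46  28  25 270] mean [832.5 397.7   6.6] slope x,y deg [-1.4  0.9] rms 0.48
top [254 195  25  26 514] mean [524.9 412.7  77.7] slope x,y deg [-0.2 -0.5] rms 0.42
top [303 202  26  26 518] mean [514.1 321.3  77.9] slope x,y deg [-1.  -0.1] rms 0.41
```

View pics/w7.png

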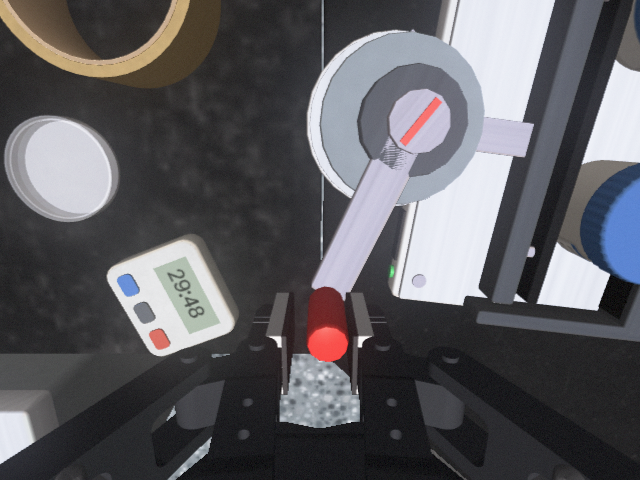

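The tubs are now pressed back to the fence (about 10–11 mm off the centre line, still upright), the screw at roughly 3.4. Next strokes in smaller pieces with force checks.

```bash
python3 -m jog '[[[14,-3,0],[0,0,0],0.75],[[30,-5,0],[0,0,0],0.75],[[46,-4,0],[0,0,0],0.75],[[60,-2,0],[0,0,0],0.75],[[70,-1,0],[0,0,0],0.75],[[71,-1,0],[0,0,0],0.75],[[71,-1,0],[0,0,0],0.75],[[71,-1,0],[0,0,0],0.75]]' 40
python3 -m jog '[[[-6,-2,0],[0,0,0],0.75],[[-12,-3,0],[0,0,0],0.75],[[-18,-4,0],[0,0,0],0.75],[[-24,-5,0],[0,0,0],0.75],[[-30,-5,0],[0,0,0],0.75],[[-35,-5,0],[0,0,0],0.75],[[-40,-5,0],[0,0,0],0.75],[[-40,-5,0],[0,0,0],0.75]]' 40
python3 -m jog '[[[-5,1,0],[0,0,0],0.75],[[-10,2,0],[0,0,0],0.75],[[-15,3,0],[0,0,0],0.75],[[-20,4,0],[0,0,0],0.75],[[-25,5,0],[0,0,0],0.75],[[-28,6,0],[0,0,0],0.75],[[-31,6,0],[0,0,0],0.75],[[-31,6,0],[0,0,0],0.75]]' 40
python3 m.py
```

```text
time_s: 21.77
eef_pos: [438.5, 287.5, 104.1]
ee_rot: [-0.0, 0.707, 0.708, -0.001]
force: [0.1, -0.1, -0.5]
grip_width: 0.25
time_s: 22.43
eef_pos: [398.5, 282.6, 104.4]
ee_rot: [-0.0, 0.707, 0.708, -0.0]
force: [1.5, -0.9, 0.1]
grip_width: 0.251
time_s: 23.1
eef_pos: [368.7, 288.9, 104.4]
ee_rot: [0.0, 0.707, 0.708, 0.001]
force: [5.8, 2.7, -2.1]
grip_width: 0.248
mark deg (mod 180) 13.3 455
tcp [368.7 288.9 104.4] F [ 4.5  3.  -2.3] t 23.15
```

```bash
python3 -m jog '[[[14,-3,0],[0,0,0],0.75],[[30,-5,0],[0,0,0],0.75],[[46,-4,0],[0,0,0],0.75],[[60,-2,0],[0,0,0],0.75],[[70,-1,0],[0,0,0],0.75],[[71,-1,0],[0,0,0],0.75],[[71,-1,0],[0,0,0],0.75],[[71,-1,0],[0,0,0],0.75]]' 40
python3 -m jog '[[[-5,-2,0],[0,0,0],0.75],[[-10,-3,0],[0,0,0],0.75],[[-14,-4,0],[0,0,0],0.75],[[-18,-5,0],[0,0,0],0.75],[[-21,-5,0],[0,0,0],0.75],[[-24,-5,0],[0,0,0],0.75],[[-26,-5,0],[0,0,0],0.75],[[-26,-5,0],[0,0,0],0.75]]' 40
python3 m.py
python3 -m jog '[[[-1,0,0],[0,0,0],0.75],[[-2,0,0],[0,0,0],0.75],[[-3,0,0],[0,0,0],0.75],[[-4,0,0],[0,0,0],0.75],[[-5,0,0],[0,0,0],0.75],[[-6,0,0],[0,0,0],0.75],[[-7,0,0],[0,0,0],0.75],[[-8,0,0],[0,0,0],0.75]]' 40
python3 m.py
```

```text
time_s: 23.82
eef_pos: [438.5, 287.4, 104.0]
ee_rot: [-0.0, 0.707, 0.708, -0.001]
force: [-0.2, -0.1, -0.2]
grip_width: 0.253
time_s: 24.48
eef_pos: [415.7, 281.3, 104.7]
ee_rot: [0.003, 0.707, 0.707, 0.002]
force: [15.4, -9.5, -7.2]
grip_width: 0.251
mark deg (mod 180) 10.7 447
tcp [415.7 281.3 104.7] F [15.7 -8.5 -7.1] t 24.5333
time_s: 25.2
eef_pos: [404.9, 282.5, 104.3]
ee_rot: [-0.0, 0.707, 0.708, -0.0]
force: [0.1, 0.5, -0.9]
grip_width: 0.25
mark deg (mod 180) 10.9 444
tcp [404.7 282.6 104.3] F [-0.  -0.4 -1.3] t 25.25
```

```bash
python3 -c "
from h import *
p=capture('wrist'); cv2.imwrite('pics/w8.png',p['color']); lids('top')"
```

```text
top [124   0  17  13 181] mean [876.4 657.8 139.3] slope x,y deg [-2.8 -1.9] rms 0.32
top [484   0   8 114 738] mean [738.1  57.  269.9] slope x,y deg [ 0.  -3.2] rms 0.37
top [269  46  28  25 268] mean [834.1 397.9   5.7] slope x,y deg [-1.7  1.3] rms 0.44
top [254 195  25  26 514] mean [525.4 412.6  77.9] slope x,y deg [-0.3 -0.7] rms 0.39
top [303 202  26  26 520] mean [514.5 322.4  78.2] slope x,y deg [-0.7  0.2] rms 0.4
```

View pics/w8.png

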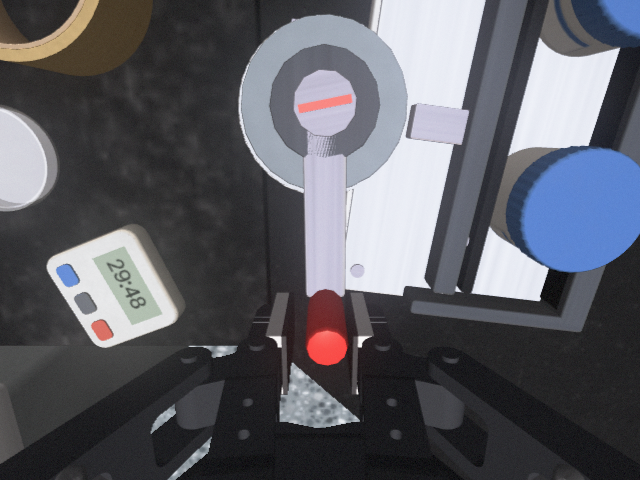

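The knob is still between the jaws at (325, 345), and the mark has barely moved, so the screw is probably at its stop. I'll finish this stroke gently to confirm.

```bash
python3 -m jog '[[[-1,0,0],[0,0,0],0.75],[[-2,0,0],[0,0,0],0.75],[[-3,0,0],[0,0,0],0.75],[[-4,0,0],[0,0,0],0.75],[[-5,0,0],[0,0,0],0.75],[[-6,0,0],[0,0,0],0.75],[[-7,0,0],[0,0,0],0.75],[[-8,0,0],[0,0,0],0.75]]' 40
python3 m.py
python3 -m jog '[[[-1,0,0],[0,0,0],0.75],[[-2,0,0],[0,0,0],0.75],[[-3,0,0],[0,0,0],0.75],[[-4,0,0],[0,0,0],0.75],[[-5,0,0],[0,0,0],0.75],[[-6,0,0],[0,0,0],0.75],[[-6,0,0],[0,0,0],0.75],[[-6,0,0],[0,0,0],0.75]]' 40
python3 m.py
```

```text
time_s: 26.02
eef_pos: [398.8, 282.3, 104.5]
ee_rot: [0.001, 0.707, 0.707, 0.001]
force: [10.1, -1.7, -6.0]
grip_width: 0.252
mark deg (mod 180) 10.8 444
tcp [398.8 282.3 104.5] F [10.  -2.2 -5.1] t 26.0667
time_s: 26.73
eef_pos: [394.5, 282.3, 104.6]
ee_rot: [0.002, 0.707, 0.707, 0.003]
force: [19.5, -1.2, -10.9]
grip_width: 0.25
mark deg (mod 180) 10.7 443
tcp [394.5 282.3 104.6] F [ 18.8  -2.3 -10.3] t 26.7833
```

With 10–19 N at the knob the mark doesn't move, so the screw is at its stop. Release, rise, and work out the gate approach.

```bash
python3 -m jog '[[[4,0,0],[0,0,0],0.7],[[6,0,0],[0,0,0],0.6],[[6,0,0],[0,0,0],0.6],[[6,0,0],[0,0,0],0.6],[[6,0,30],[0,0,0],0.6],[[6,0,60],[0,0,0],0.8],[[6,0,110],[0,0,0],1],[[6,0,110],[0,0,0],1]]' 40
python3 - <<'E'
from m import *
mark(); lids("side")
p=capture("top"); p2=capture("side")
hsv=cv2.cvtColor(p["color"],cv2.COLOR_BGR2HSV); m=((hsv[...,1]>150)&(hsv[...,2]>100)&((hsv[...,0]<8)|(hsv[...,0]>172))).astype(np.uint8)
k,L,S,c=cv2.connectedComponentsWithStats(m)
for i in range(1,k):
    X=world(p,c[i][1],c[i][0],75)
    if S[i,4]>15 and np.hypot(*(X[:2]-[520,545]))<60: print("tab",X.round(1),np.round(inch(X),1))
for pp in(p,p2):
  for o in place_of(pp,"gate_hinge")[:1]: print("hinge",o["p"],np.round(inch(world(pp,*o["centre"],55)),1))
for q in(.8,.6,.4,.2,.1,.05,0):
    o=3+15*np.sin(q)+11*np.cos(q); T=[-73+70*np.cos(q)-o*np.sin(q),126+70*np.sin(q)+o*np.cos(q)]; print(q,ch(*T).round(1))
# what stands near the path (height)
for X in((480,570),(500,580),(520,560)): 
    u=pix(p,[*X,0]); print(X, world(p,u[1],u[0]).round())
E
```

```text
time_s: 27.45
eef_pos: [398.6, 283.3, 220.0]
ee_rot: [0.002, 0.707, 0.708, 0.004]
force: [-0.5, -0.5, 0.4]
grip_width: 0.003
mark deg (mod 180) 11.1 123
tcp [398.5 283.2 218.9] F [0.3 0.4 0.6] t 27.5
side [  0  98 130  47 673] mean [752.9  60.7 267.8] slope x,y deg [ 0.  -2.6] rms 0.28
tab [528.5 555.4  75. ] [ -4.8 199.9]
hinge 0.79 [-74.3 119.1]
hinge 0.83 [-70.4 128. ]
0.8 [492.8 551.3]
0.6 [504.4 541. ]
0.4 [513.7 528. ]
0.2 [519.9 512.6]
0.1 [521.7 504.3]
0.05 [522.2 500.1]
0 [522.5 495.8]
(480, 570) [480. 570.  -0.]
(500, 580) [500. 580.  -1.]
(520, 560) [520. 560.  -1.]
```

Gate is open by about 0.77 rad (tab 100.6 mm from the hinge, as it should be). Move outside it with the fingers shut.

```bash
python3 -m jog '[[[10,36,0],[0,0,0],1],[[20,72,0],[0,0,0],1],[[30,108,0],[0,0,0],1],[[40,144,0],[0,0,0],1],[[50,180,0],[0,0,0],1],[[60,216,0],[0,0,0],1],[[70,252,0],[0,0,0],1],[[80,288,0],[0,0,0],1]]' 40
python3 -m jog '[[[0,0,0],[0,0,0],1],[[0,0,-40],[0,0,0],1],[[0,0,-80],[0,0,0],1],[[0,0,-115],[0,0,0],1],[[0,0,-140],[0,0,0],1],[[0,0,-154],[0,0,0],1],[[0,0,-154],[0,0,0],1],[[0,0,-154],[0,0,0],1]]' 40
python3 m.py
```

```text
time_s: 28.42
eef_pos: [476.7, 570.3, 212.3]
ee_rot: [-0.0, 0.707, 0.708, -0.001]
force: [0.7, 0.1, -0.3]
grip_width: 0.001
time_s: 29.08
eef_pos: [477.2, 568.7, 60.6]
ee_rot: [-0.0, 0.707, 0.707, -0.0]
force: [-0.7, 0.8, 0.6]
grip_width: 0.002
tcp [477.6 569.2  62.1] F [-0.1  0.7  1. ] t 29.1333
```

```bash
python3 -m jog '[[[8,-8,3],[0,0,0],1],[[15,-18,3],[0,0,0],1],[[21,-23,3],[0,0,0],1],[[27,-28,3],[0,0,0],1],[[32,-35,3],[0,0,0],1],[[36,-41,3],[0,0,0],1],[[40,-49,3],[0,0,0],1],[[40,-49,3],[0,0,0],1]]' 40
python3 -m jog '[[[1,-3,0],[0,0,0],1],[[2,-7,0],[0,0,0],1],[[3,-11,0],[0,0,0],1],[[3,-14,0],[0,0,0],1],[[3,-16,0],[0,0,0],1],[[3,-18,0],[0,0,0],1],[[3,-19,0],[0,0,0],1],[[3,-19,0],[0,0,0],1]]' 40
python3 - <<'E'
from m import *
p=mark(); cv2.imwrite("pics/w9.png",p["color"])
E
```

```text
time_s: 29.8
eef_pos: [518.2, 518.1, 63.3]
ee_rot: [0.0, 0.707, 0.707, -0.0]
force: [1.4, -0.2, 0.1]
grip_width: -0.003
time_s: 30.47
eef_pos: [520.0, 500.8, 63.4]
ee_rot: [-0.0, 0.707, 0.708, 0.0]
force: [0.1, 0.5, 0.7]
grip_width: 0.005
tcp [520.  500.8  63.4] F [ 1.1  1.2 -0.6] t 30.5167
```

View pics/w9.png

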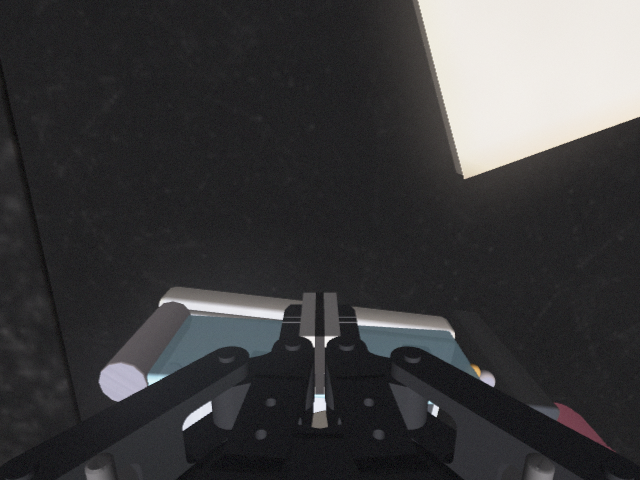

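The picture shows the gate (pale blue, from (150, 350) to (480, 370)) nearly shut behind the fingers. Push on gently through the catch.

```bash
python3 -m jog '[[[0,-1,0],[0,0,0],1],[[0,-2,0],[0,0,0],1],[[0,-3,0],[0,0,0],1],[[0,-4,0],[0,0,0],1],[[0,-5,0],[0,0,0],1],[[0,-5,0],[0,0,0],1],[[0,-5,0],[0,0,0],1],[[0,-5,0],[0,0,0],1]]' 40
python3 -m jog '[[[0,-1,0],[0,0,0],1],[[0,-2,0],[0,0,0],1],[[0,-3,0],[0,0,0],1],[[0,-3,0],[0,0,0],1],[[0,-3,0],[0,0,0],1],[[0,-3,0],[0,0,0],1],[[0,-3,0],[0,0,0],1],[[0,-3,0],[0,0,0],1]]' 40
```

```text
time_s: 31.18
eef_pos: [519.9, 497.0, 63.5]
ee_rot: [-0.001, 0.707, 0.708, 0.001]
force: [0.5, 9.5, -2.1]
grip_width: 0.003
time_s: 31.85
eef_pos: [519.8, 496.6, 63.7]
ee_rot: [-0.002, 0.706, 0.708, 0.004]
force: [4.1, 23.1, -6.3]
grip_width: -0.003
```

23 N against a solid stop at y = 496.6 (shut is predicted at 495.8), well past the 5 N catch. Back off, rise and check.

```bash
python3 -m jog '[[[0,10,0],[0,0,0],1],[[0,25,0],[0,0,0],1],[[0,40,10],[0,0,0],1],[[0,50,40],[0,0,0],1],[[0,55,80],[0,0,0],1],[[-10,60,120],[0,0,0],1],[[-40,70,150],[0,0,0],1],[[-60,80,170],[0,0,0],1]]' 40
python3 -m jog '[[[-20,10,0],[0,0,0],1],[[-50,10,0],[0,0,0],1],[[-80,10,0],[0,0,0],1],[[-110,10,0],[0,0,0],1],[[-140,10,0],[0,0,0],1],[[-140,10,0],[0,0,0],1],[[-140,10,0],[0,0,0],1],[[-140,10,0],[0,0,0],1]]' 40
python3 - <<'E'
from h import *
lids("top"); p=capture("top"); N=2; src=[];dst=[]
for x,y in((90,170),(90,-150),(-170,170),(-170,-150)):
    src.append(pix(p,[*ch(x,y),79])); dst.append([(170-y)*N,(90-x)*N])
o=cv2.warpPerspective(p["color"],cv2.getPerspectiveTransform(np.float32(src),np.float32(dst)),(640,520),flags=cv2.INTER_CUBIC)
cv2.imwrite("pics/end_top.png",o)
s=capture("side"); u=pix(s,[*ch(0,80),50]).astype(int); a=s["color"][u[1]-110:u[1]+90,u[0]-130:u[0]+130]; cv2.imwrite("pics/end_side.png",cv2.resize(a,None,fx=3,fy=3,interpolation=cv2.INTER_CUBIC))
for n,pp in(("top",p),("side",s)):
  for o in cut_out(pp,"end_gate")[:1]:
    r,c=np.nonzero(o["region"]); print(n,o["p"],o["box"])
  for o in place_of(pp,"gate_push")[:1]: print(n,"push",np.round(inch(world(pp,*o["centre"],67)),1))
E
```

```text
time_s: 32.52
eef_pos: [459.6, 572.7, 237.0]
ee_rot: [0.0, 0.707, 0.707, 0.002]
force: [0.1, 0.3, 0.4]
grip_width: 0.001
time_s: 33.18
eef_pos: [320.7, 582.5, 233.5]
ee_rot: [0.0, 0.707, 0.707, 0.0]
force: [-0.6, -0.7, 0.8]
grip_width: 0.001
top [124   0  17  13 177] mean [876.3 659.7 139. ] slope x,y deg [-4.3 -2.4] rms 0.31
top [484   0   8 114 704] mean [737.5  56.7 269.8] slope x,y deg [-0.1 -2.2] rms 0.33
top [269  46  28  25 263] mean [833.1 396.3   5.5] slope x,y deg [-1.5 -0.2] rms 0.45
top [254 195  25  26 513] mean [525.8 412.3  78.1] slope x,y deg [-0.4  0.5] rms 0.41
top [303 202  26  26 520] mean [514.3 322.3  78.2] slope x,y deg [-1.4  0.1] rms 0.44
top 0.72 [219.8, 177.0, 239.6, 255.7]
top push [ -1.5 127.8]
side 0.75 [293.5, 322.3, 378.3, 364.1]
side push [  1.8 130.9]
```

View pics/end_top.png

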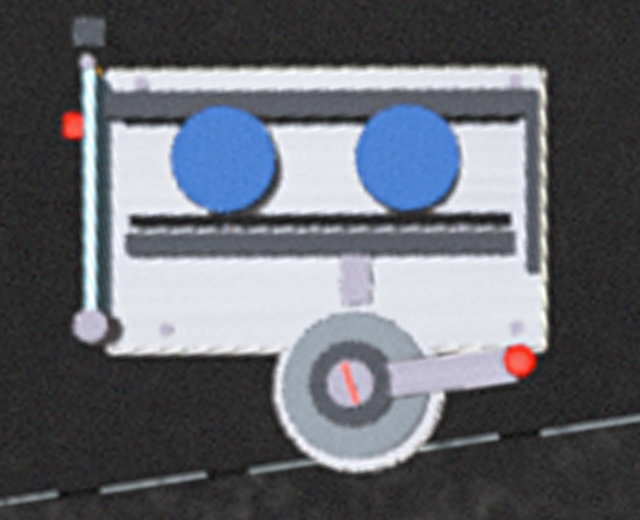

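View pics/end_side.png

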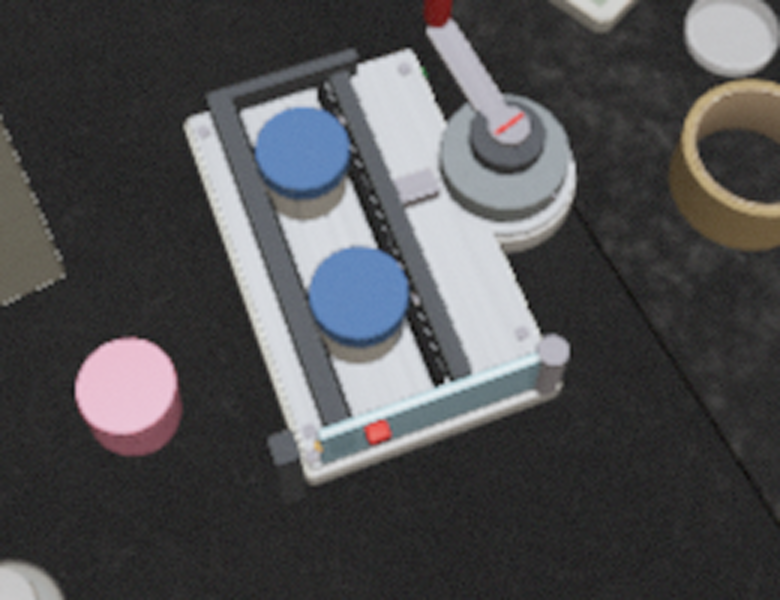

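The end views show both blue tubs upright against the fence, at (223, 158) and (408, 158) in the rectified top view. The pad is on them and the gate is straight across, from (91, 320) to (88, 65), in its catch. Handing in.

```bash
python3 -c "
from h import *
print(ctrl.finish_job(), sensors.sense()['time_s'])"
```

```text
the job is handed in; nothing more can be done
the job is handed in; nothing more can be done
```

The job is handed in, with no verdict reported. Both blue-lidded tubs are in the channel, the clamp is tight and the end gate is shut, at about 33 s of the 210 s allowed. Only two tubs were present. I did not touch the pink, red and brown look-alikes or the timer.

What my last checks showed:

- **Tubs:** both lids sit at z ≈ 78 mm with slopes under 1.5°, so the tubs are upright. They stand about 10–11 mm rear of the channel's middle line (limit 22 mm), at y ≈ +58 and −33 mm along it.
- **Clamp:** I made six full lever strokes, and the five I measured each gave 0.67 rad. On the seventh the screw gained only about 0.04 rad, and its mark then stayed still with up to 19 N at the knob. I took that as the stop. Counting strokes gives at least 4.08 rad, but the screw angle was never read directly.
- **Ratchet oddity:** at about 15 N on the seventh stroke the lever moved on a little without turning the screw, probably a slipped tooth. The mark did not go back.
- **Gate:** I pushed it to a solid stop at 23 N, within 1 mm of where I expected it to shut. The top view shows it straight across to about 0.01 rad, roughly as fine as I can measure there.
- **Robot:** it finished well clear, at z ≈ 234 mm with no force on the tool.

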